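# Shift a feed gearbox into reverse past its lockout collar

## Robot

A 7-joint arm with a two-finger parallel gripper is mounted at the origin on the work surface. World frame = base frame: x ahead of the robot, y to its left, z up, the work surface at z = 0. Lengths are in m, angles in rad, forces in N, time in s.
With the tool pointing down it reaches from about 0.35 to 0.9 m from the base axis. Payload 8.1 kg.
Tool frame: the origin (TCP) lies at the very end of the fingers, on their centre line; the grasp point (between the pads) lies 19 mm behind it (grasp_offset is the distance from the TCP to the grasp point, in m); z points along the fingers, y is the line along which they close (so a half turn about z gives the same grasp; the last joint's range is limited). The gripper opens to 92 mm and grips with 3 to 60 N. Pads are 19 mm wide; open, the fingers measure 130 mm over their backs; the gripper's body (75 mm by 190 mm) begins 47 mm behind the grasp point.
Start: joints at [1.077, 0.434, 0.025, 1.573, -0.012, 1.134, -0.075], TCP at [0.238, -0.578, 0.227] pointing down, gripper open.
Joint ranges: [-2.62, 2.62], [-0.44, 2.09], [-1.27, 1.32], [0.08, 2.57], [-1.32, 4.46], [0.12, 2], [-2.74, 2.74]. Speed limits (rad/s): [2.22, 2.22, 3.01, 3.01, 3.14, 3.14, 3.14].

## Interface

Orientations are given as a rotation vector (axis times angle).
In Python, from cell import observe, get_image, camera_params, sign_off, silhouettes, grasp_offset gives the robot as it stands. The module is installed in compiled form; this text tells all that it offers.
- The arm moves only by the tool jog_arm, never from a script. Its argument "motion" is a list that holds one entry, the list of rows, each a list of 7 numbers: the shift along the tool's x, y, z in m, then the turn, a rotation vector about the tool's x, y, z in rad, then the closure, from -1 (fully open) to 1 (shut), so that 0 is half open. In form: [[[dx, dy, dz, wx, wy, wz, hand], ...]]. A call has 1 to 10 rows; each row is the pose to reach, as a shift and turn from the pose commanded when the call began, along the tool's axes at that moment; what a row does not reach only later rows make up. A row lasts 1/12 s, in which the tool goes at most 41.7 mm and 7.16 degrees, less where a joint would pass 70% of its speed; a pose out of reach is approached as far as the arm can. A call with a gripper value outside its range is refused whole. The fingers move at their own pace and stop on an object; "force" is the grip in N (left out, the last holds). Time passes only in rows, so rows that repeat a pose let the fingers close. It gives the time, the measured TCP pose, the force, the opening and the grip force at its end, in the units of the state.
- observe(): the state, without advancing time (a new reading comes with each control period).
- get_image(name): name is "side" or "top" or "wrist"; returns the picture (420x560x3 uint8, red, green, blue); there is no depth.
- camera_params(name): a dict with "vertical_fov" (degrees; the focal length in pixels is half the picture's height over the tangent of half this angle, whatever the lens; pixels are square), "cx", "cy" (the principal point, pixels), "T" (4x4, takes a point from camera to world coordinates). Camera axes: x right, y down, z forward; pixel columns grow to the right and rows downward; lengths in m; the calibration is good to about 2 mm. The wrist camera is an equidistant fisheye: a pixel r from the principal point sees the ray r / f radians off the axis. A picture is of the moment at which its call begins: read the wrist's pose just before it. camera_params takes no time and is no camera call; for the wrist camera it gives the pose at the moment of the call.
- sign_off(): hands the job in; it is judged then, once.
Trained networks look in the newest picture that a camera, given by its name, has taken for a name from the list of things; names that differ only in an ending like _2 or _b are one class to them, and where a whole thing is asked for, a point or a joint stands for the part that bears it (a point fixed in the world has none). Each returns a list of dicts, best first, with "p" (0 to 1); they miss things now and then, are a little off and sometimes report something else, mostly with a low value. They report only what shows in the picture. A call takes as long as a camera call.
- silhouettes(query, camera): "mask" (420x560 bool, what is visible of it) and "pixel" ([column, row] in pixels, amid what is visible of it).
The state is a dict: "clock": time; "joints": joint angles; "dq": joint speeds; "joint_efforts": joint torques, N m; "position": TCP position; "ee_rot": TCP orientation; "force": force on the tool from outside, world axes, zero at the start; "ft_torque": the same for the moment, N m; "width": opening from 0.0 (shut) to 1.0 (fully open); "gripper_force": force on a finger pad.
Only numpy, scipy, OpenCV 4.12 (cv2) and the standard library are available. Lean on these libraries where they do the work, as an engineer would, in place of code of your own. Each camera call takes 0.05 s, during which the arm holds its last target. There are 200 camera calls.

## Task

On the bench, put the feed gearbox into reverse: lift the spring-loaded lockout collar on its lever, push the lever past the gate that blocks it, and leave the lever locked there with the collar dropped fully down into the reverse notch. The notch's exact place differs from box to box, so feel for it; let go at the end and leave the other things on the bench undisturbed.

Things in the scene. Friction and masses are not known exactly. Their poses are not given: they have to be found in the camera images.
- gearbox: Grey feed gearbox on a dark foot plate, 240 x 130 x 70 mm, fixed to the bench. Origin at the centre of its underside, z up; the lever swings in its x-z plane (y = 0), about a hinge axis parallel to its y. Own +x is the reverse side, -x the forward side.
- lever_pivot (a point): The lever's hinge axis, 50 mm above the gearbox's underside on its centre line. All 'from the pivot' lengths are measured from here along the lever. Axes as the gearbox's.
- feed_lever (a joint): Lever angle, rad: 0 upright, positive leaning to the gearbox's +x (reverse), range -0.60 to 0.68. Starts leaning to forward at -0.55 to -0.42. It stays where it is left (friction: about 3 N at the knob). With the collar down the gate blocks it somewhere between -0.37 and -0.05. The reverse notch holds it somewhere between 0.18 and 0.49, with 0.025 of play either way.
- gate_centre (a point): Fixed point on the pivot axis, in the middle of the thickness of the steel gate plate (12 mm thick, at gearbox y = -23 to -11 mm, an arc up to 100 mm from the pivot). Along the lever's way: a low floor; a square wall 11 mm high up to a land; a 16 mm notch; a second land to the end. It is set differently by up to 0.15 rad, unreported. At lever 0.02 to 0.08 the tongue is always over the first land.
- lock_collar (a joint): Collar's lift along the lever, m: 0 down, 0.014 at its upper stop. A spring presses it down with 5 N (down) to 7.5 N (up). Lift it over 9.5 mm to pass the gate. Let go on a land it rests 9.5 mm up, rides there as the lever is pushed on by the knob, and drops to 0 by itself at the notch, which locks the lever. It jams if lifted while its tongue is pressed hard on a wall.
- collar_mid (a point): Middle of the steel collar's grip ring, on the lever's axis: ring 44 mm across, 16 mm high, 153 mm from the pivot when down. z points along the lever to the knob; y along the hinge axis. A tongue 12 x 10 mm runs down from it to the gate plate on the -y side.
- knob_mid (a point): Middle of the lever's black knob: 32 mm across, 18 mm high, 186 mm from the pivot (its top 195 mm); z along the lever, y along the hinge axis. The gap from the collar's top to the knob is 16 mm when the collar is down, 2 mm when fully up, 6.5 mm when it rides on a land. The rod is 16 mm thick.
- oil_bottle: Bystander: white bottle, 60 mm across, 150 mm tall, standing loose; origin under its centre.
- tool_holder: Bystander: dark steel tool holder, 64 mm across, 85 mm tall, standing loose; origin under its centre.
- wrench: Bystander: open-ended wrench, 160 mm long, lying loose along its x; origin under its middle.

How it is judged:
On the way, in this order (a step that is already met when the one before it is completed fails the run):
1. the collar is lifted clear of the gate (value of joint lock_collar above 0.0085 m), for 0.1 s.
2. the lever is past the gate's wall (value of joint feed_lever above 0 rad), for 0.1 s.
At the end, for the whole second after the job is handed in: The lever leans to the reverse side by more than 0.11 rad, at rest, with the collar down to within 2 mm of its lowest place (only possible with its tongue in the reverse notch) (value of joint feed_lever above 0.11 rad and value of joint lock_collar below 0.002 m and velocity of joint feed_lever between -0.05 and 0.05 rad/s); the robot touches nothing.
It fails at once if a bystander (bottle, tool holder, wrench) was moved more than 30 mm or tipped over (distance of any of oil_bottle, tool_holder, wrench from where it was at the start of the episode above 0.03 m or angle between any of oil_bottle, tool_holder's own z axis and vertical above 0.6 rad).
It also fails if it takes over 48 s, if anything falls off the work surface, if the arm or the gripper's body presses on something with over 40 N, if the wrist force passes 120 N, or if a joint passes its speed limit or range.

## Working session

There is one attempt and no reset: what is moved stays moved. The work goes in short steps, Python scripts to look and compute and a tool call to move; the robot and the scene stay as the last step left them, time stands still between calls to the robot, and variables do not carry over. Pictures are saved under pics/ and viewed, at most 10 in all, crops included, and the job is handed in when it is done.

Besides the shell and the picture viewer there is one more tool, called after ">>>" as name(argument=value, ...), one argument or row to a line, values as JSON. jog_arm: Moves the arm, as the interface text tells. Its arguments: {"type":"object","properties":{"motion":{"type":"array"},"force":{"type":"number"}},"required":["motion"]}

```bash
mkdir -p pics; ls
python3 - <<'E'
from cell import *
import cv2,numpy as np
print(observe(), grasp_offset)
for n in ("side","top"):
    im=get_image(n); cv2.imwrite(f"pics/{n}0.png",im[...,::-1].copy()); p=camera_params(n); print(n,p)
    for q in ("gearbox","feed_lever","lock_collar","knob_mid","oil_bottle","tool_holder","wrench"):
        for r in silhouettes(q,n)[:1]: print(q,round(r["p"],2),r["pixel"],r["mask"].sum())
E
```

```text
pics
{'clock': 0.0, 'joints': array([ 1.07743178,  0.43524542,  0.02499165,  1.5741073 , -0.01160622,
        1.13401401, -0.07512371]), 'dq': array([ 0.00013343,  0.00106003, -0.00089582, -0.00051865,  0.00044374,
       -0.00243398,  0.00031475]), 'joint_efforts': array([-3.10181713e-04, -6.67841792e+01,  9.84654464e-01, -3.14451635e+01,
       -6.05817069e-02,  4.27524000e-02,  9.65462914e-05]), 'position': array([ 0.23779744, -0.57742664,  0.22592732]), 'ee_rot': array([-3.08032134e+00, -6.09436042e-01,  7.25298264e-04]), 'force': array([ 0.47828433,  0.15797596, -0.08005051]), 'ft_torque': array([-0.02348128, -0.03081728,  0.042353  ]), 'gripper_force': 0.0, 'width': 0.9986371763792226} 0.0188
side {'vertical_fov': 57.02908503179363, 'cx': 281.6830542107594, 'cy': 209.19413217536675, 'T': array([[-0.90250128, -0.3183145 ,  0.29011606,  0.38546515],
       [-0.43045314,  0.68886652, -0.58324352,  0.33283866],
       [-0.01419637, -0.65125939, -0.75872239,  0.68157318],
       [ 0.        ,  0.        ,  0.        ,  1.        ]])}
gearbox 0.8 [282.3, 265.1] 9514
feed_lever 0.97 [302.3, 198.7] 1303
lock_collar 0.62 [304.8, 198.6] 529
knob_mid 0.97 [304.6, 198.6] 1225
oil_bottle 0.73 [216.6, 215.8] 1548
tool_holder 0.62 [371.7, 205.2] 853
wrench 0.64 [322.6, 322.4] 961
top {'vertical_fov': 57.76317926239483, 'cx': 279.48592711724444, 'cy': 210.96634355391348, 'T': array([[-0.01461172, -0.99807124,  0.06033492,  0.52696335],
       [-0.99890506,  0.01725272,  0.04348586, -0.07089063],
       [-0.04444292, -0.05963345, -0.9972305 ,  0.97025059],
       [ 0.        ,  0.        ,  0.        ,  1.        ]])}
gearbox 0.61 [287.6, 218.9] 5119
feed_lever 0.8 [307.5, 221.9] 635
lock_collar 0.83 [309.2, 220.1] 256
knob_mid 0.61 [308.1, 222.6] 610
oil_bottle 0.85 [294.5, 144.1] 660
tool_holder 0.84 [370.7, 260.9] 532
wrench 0.92 [258.8, 260.8] 526
```

Run:
```python
import cv2
a=cv2.imread("pics/side0.png")[110:370,130:450];b=cv2.imread("pics/top0.png")[80:320,180:440]
cv2.imwrite("pics/s1.png",cv2.resize(a,(738,600),interpolation=cv2.INTER_CUBIC));cv2.imwrite("pics/t1.png",cv2.resize(b,(650,600),interpolation=cv2.INTER_CUBIC))
```

```text
(no output)
```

View pics/s1.png

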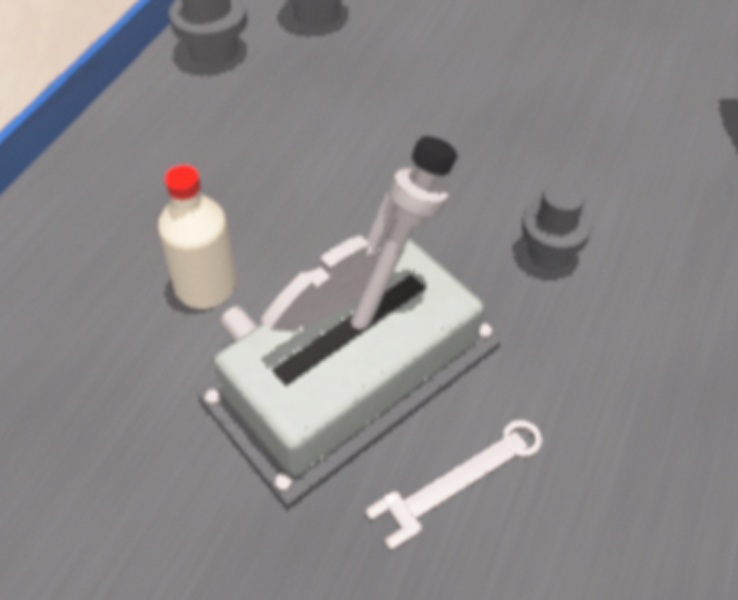

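View pics/t1.png

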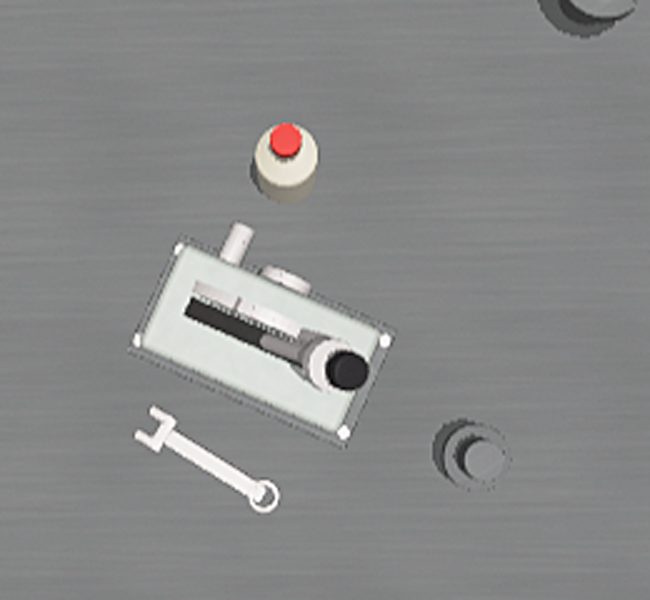

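The side view shows the knob at s1 (434,156) and the reverse side to the lower left. The top view shows the knob at t1 (347,370), foot screws at t1 (180,249), (137,341), (344,433) and (386,341), and the gate on the upper side, so box +x points to the left and slightly up.

```bash
cat > h.py <<'E'
from cell import *
import numpy as np, cv2
from scipy.spatial.transform import Rotation as R
def ray(n,u,v):
    p=camera_params(n); f=210/np.tan(np.radians(p["vertical_fov"]/2)); T=p["T"]
    return T[:3,3], T[:3,:3]@np.array([(u-p["cx"])/f,(v-p["cy"])/f,1])
def atz(n,u,v,z):
    o,d=ray(n,u,v); return o+d*(z-o[2])/d[2]
def tri(obs):
    A=np.zeros((3,3));b=np.zeros(3)
    for o in obs:
        c,d=ray(*o); d=d/np.linalg.norm(d); M=np.eye(3)-np.outer(d,d); A+=M;b+=M@c
    return np.linalg.solve(A,b)
E
python3 - <<'E'
from h import *
t=lambda x,y:("top",180+x/2.5,80+y/2.5); s=lambda x,y:("side",130+x/2.306,110+y/2.306)
S=np.array([atz(*t(*q),0.012) for q in [(180,249),(137,341),(344,433),(386,341)]]); 
S2=np.array([atz(*s(*q),0.012) for q in [(235,315),(283,482),(485,330),(212,397)]]);print(S,S2[1:],sep="\n")
c=S.mean(0); x=S[0]+S[1]-S[2]-S[3]; yaw=np.arctan2(x[1],x[0])
k=tri([t(347,370),s(434,156)]); r=tri([t(326,364),s(420,192)])
print("c",c,"yaw",yaw,"knob",k,"ring",r)
for P in (k,r):
    d=P-[c[0],c[1],0.05]; ex=[np.cos(yaw),np.sin(yaw),0]; ey=[-np.sin(yaw),np.cos(yaw),0]
    print(d@ex,d@ey,d[2],np.linalg.norm(d),np.arctan2(d@ex,d[2]))
E
```

```text
[[ 0.66610411  0.0397302   0.012     ]
 [ 0.57310157  0.08447791  0.012     ]
 [ 0.477687   -0.12278584  0.012     ]
 [ 0.56892076 -0.16662454  0.012     ]]
[[ 0.57531419  0.08050152  0.012     ]
 [ 0.4793382  -0.12454321  0.012     ]
 [ 0.66680607  0.03844939  0.012     ]]
c [ 0.57145336 -0.04130057  0.012     ] yaw 1.1350113432256048 knob [ 0.53755365 -0.11513556  0.21593872] ring [ 0.54218202 -0.09998544  0.18974593]
-0.08124410904126343 -0.0004359805642015768 0.165938723651134 0.1847605351256823 -0.45529552646572286
-0.06555620176876652 0.001763429663095336 0.1397459334147263 0.15436855632050533 -0.43863159056779044
```

```bash
cat >> h.py <<'E'
PIV=np.array([0.572,-0.042,0.05]); YAW=1.135
def pose(th,d,off=0.):
    ex=np.array([np.cos(YAW),np.sin(YAW),0]); ez=np.array([0,0,1.])
    a=np.sin(th)*ex+np.cos(th)*ez; s=np.cos(th)*ex-np.sin(th)*ez
    z=-a; y=-s; x=np.cross(y,z)
    return PIV+d*a+off*s, R.from_matrix(np.c_[x,y,z])
def rel(th,d,off=0.,base=None):
    if base is None:
        o=observe(); base=(o["position"],R.from_rotvec(o["ee_rot"]))
    p,r=pose(th,d,off)
    return np.round(np.r_[base[1].inv().apply(p-base[0]),(base[1].inv()*r).as_rotvec()],4).tolist()
def where():
    o=observe(); d=o["position"]-PIV
    ex=np.array([np.cos(YAW),np.sin(YAW),0]); ey=np.array([-np.sin(YAW),np.cos(YAW),0]); z=-R.from_rotvec(o["ee_rot"]).as_matrix()[:,2]
    print("t",o["clock"],"th pos",np.arctan2(d@ex,d[2]),"tilt",np.arctan2(z@ex,z[2]),"dist",np.hypot(d@ex,d[2]),"y",d@ey,"F",o["force"],"w",o["width"],o["gripper_force"])
E
python3 -c "
from h import *
print(rel(-.455,.235))"
```

```text
[0.4369, -0.2984, -0.0344, 0.4287, 0.188, 0.8118]
```

>>> jog_arm(
  motion=[
    [[0.437, -0.298, -0.034, 0.429, 0.188, 0.812, -1], [0.437, -0.298, -0.034, 0.429, 0.188, 0.812, -1], [0.437, -0.298, -0.034, 0.429, 0.188, 0.812, -1], [0.437, -0.298, -0.034, 0.429, 0.188, 0.812, -1], [0.437, -0.298, -0.034, 0.429, 0.188, 0.812, -1], [0.437, -0.298, -0.034, 0.429, 0.188, 0.812, -1], [0.437, -0.298, -0.034, 0.429, 0.188, 0.812, -1], [0.437, -0.298, -0.034, 0.429, 0.188, 0.812, -1], [0.437, -0.298, -0.034, 0.429, 0.188, 0.812, -1], [0.437, -0.298, -0.034, 0.429, 0.188, 0.812, -1]],
  ],
)

```text
clock: 1.63
position: [0.4668, -0.2295, 0.2534]
ee_rot: [-2.629, 0.586, -0.135]
force: [1.0, 0.7, 0.2]
width: 1.001
gripper_force: 0.0
```

```bash
python3 -c "
from h import *
where();print(observe()['joints'],rel(-.455,.235))"
```

```text
t 1.6333 th pos -0.8115792857206849 tilt -0.45542708146361466 dist 0.29548098808492684 y 0.016195193378060538 F [1.02273758 0.72094848 0.23561523] w 1.0014370941056925 0.0
[ 0.6819473   0.32207984 -0.02715039  1.77473824 -0.47101468  1.19182478
 -1.14392176] [0.0159, -0.1032, 0.0419, -0.0004, -0.0005, -0.0026]
```

>>> jog_arm(
  motion=[
    [[0.016, -0.103, 0.02, 0, 0, -0.003, -1], [0.016, -0.103, 0.02, 0, 0, -0.003, -1], [0.016, -0.103, 0.03, 0, 0, -0.003, -1], [0.016, -0.103, 0.042, 0, 0, -0.003, -1], [0.016, -0.103, 0.042, 0, 0, -0.003, -1], [0.016, -0.103, 0.042, 0, 0, -0.003, -1]],
  ],
)

```text
clock: 2.13
position: [0.5273, -0.1367, 0.2607]
ee_rot: [-2.631, 0.578, -0.134]
force: [-0.8, -1.3, -0.5]
width: 1.0
gripper_force: 0.0
```

```bash
python3 -c "
from h import *
where();b=get_image('wrist');c=get_image('top');s=get_image('side')
p=np.hstack([cv2.resize(b,(400,300)),cv2.resize(s[110:350,130:450],(400,300))])
cv2.imwrite('pics/c.png',p[...,::-1].copy())
p=camera_params('wrist');T=p['T'];f=210/np.tan(np.radians(p['vertical_fov']/2));
def proj(P):
    q=T[:3,:3].T@(P-T[:3,3]);r=np.hypot(q[0],q[1]);a=np.arctan2(r,q[2]);return np.round(np.array([p['cx'],p['cy']])+q[:2]/r*f*a)
for d in(.195,.161,.145): print(d,proj(pose(-.455,d)[0]), proj(pose(-.455,d)[0])*[400/560,300/420])
for th in (-.5,-.42): print(th,proj(pose(th,.195)[0]))
"
```

```text
t 2.1333 th pos -0.46140727745392035 tilt -0.45479249971909996 dist 0.23526079832764066 y 0.0005186404974419495 F [-0.84366893 -1.33167979 -0.53114233] w 1.0003633858481413 0.0
0.195 [271. 244.] [193.57142857 174.28571429]
0.161 [272. 228.] [194.28571429 162.85714286]
0.145 [272. 221.] [194.28571429 157.85714286]
-0.5 [284. 244.]
-0.42 [261. 244.]
```

View pics/c.png

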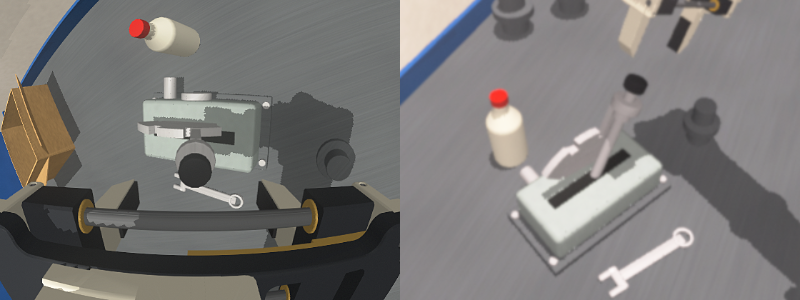

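The wrist crop shows the knob at about (196,170), centred between the fingers, and the lever at about -0.465. Next I descend along the lever.

```bash
python3 -c "
from h import *
print(rel(-.465,.134))"
```

```text
[-0.0005, -0.0011, 0.1024, 0.0103, -0.0013, 0.0007]
```

>>> jog_arm(
  motion=[
    [[0, -0.001, 0.03, 0.01, 0, 0, -1], [0, -0.001, 0.06, 0.01, 0, 0, -1], [0, -0.001, 0.09, 0.01, 0, 0, -1], [0, -0.001, 0.102, 0.01, 0, 0, -1], [0, -0.001, 0.102, 0.01, 0, 0, -1], [0, -0.001, 0.102, 0.01, 0, 0, 1], [0, -0.001, 0.102, 0.01, 0, 0, 1], [0, -0.001, 0.102, 0.01, 0, 0, 1], [0, -0.001, 0.102, 0.01, 0, 0, 1], [0, -0.001, 0.102, 0.01, 0, 0, 1]],
  ],
  force=30,
)

```text
clock: 3.12
position: [0.5475, -0.0959, 0.1707]
ee_rot: [-2.622, 0.577, -0.141]
force: [-0.2, 1.0, -0.8]
width: 0.689
gripper_force: 0.0
```

```bash
python3 -c "
from h import *
where()"
```

```text
t 3.1167 th pos -0.45583138434464393 tilt -0.4652229600633258 dist 0.13441427944572554 y -0.0005231419624223237 F [-0.20623011  1.02992236 -0.84705808] w 0.6891845757632634 0.0
```

>>> jog_arm(
  motion=[
    [[0, 0, 0, 0, 0, 0, 1], [0, 0, 0, 0, 0, 0, 1], [0, 0, 0, 0, 0, 0, 1], [0, 0, 0, 0, 0, 0, 1], [0, 0, 0, 0, 0, 0, 1], [0, 0, 0, 0, 0, 0, 1]],
  ],
)

```text
clock: 3.62
position: [0.5473, -0.0951, 0.1701]
ee_rot: [-2.621, 0.576, -0.139]
force: [0.1, -0.6, 3.6]
width: 0.47
gripper_force: 30.0
```

```bash
python3 -c "
from h import *
where()"
```

```text
t 3.6167 th pos -0.45373163490917606 tilt -0.4655130038714362 dist 0.1336204574548198 y -2.8318392134848297e-05 F [ 0.09941904 -0.61743609  3.63856638] w 0.46980177182120947 30.000523030757904
```

>>> jog_arm(
  motion=[
    [[0, 0, -0.003, 0, 0, 0, 1], [0, 0, -0.006, 0, 0, 0, 1], [0, 0, -0.009, 0, 0, 0, 1], [0, 0, -0.012, 0, 0, 0, 1], [0, 0, -0.0125, 0, 0, 0, 1], [0, 0, -0.0125, 0, 0, 0, 1], [0, 0, -0.0125, 0, 0, 0, 1]],
  ],
  force=40,
)

```text
clock: 4.2
position: [0.5449, -0.0999, 0.1808]
ee_rot: [-2.621, 0.576, -0.138]
force: [5.3, 3.0, -6.1]
width: 0.467
gripper_force: 40.0
```

```bash
python3 -c "
from h import *
where()
s=get_image('side');cv2.imwrite('pics/d.png',cv2.resize(s[110:350,200:440],(600,600),interpolation=2)[...,::-1].copy())
o=observe();b=(o['position'],R.from_rotvec(o['ee_rot']))
th0=-.455;d=np.linalg.norm(b[0]-PIV)
# arc relative to nominal start
B=pose(-.455,d)
for th in (-.38,-.3,-.22,-.14,-.06,.02,.06): print(rel(th,d,0,B))"
```

```text
t 4.2 th pos -0.4543625244061285 tilt -0.4655240493092819 dist 0.1456042871474059 y 0.00013006356192250476 F [ 5.27250598  3.01272068 -6.06849784] w 0.4665964268813901 39.998520612716675
[0.0, -0.0109, 0.0004, -0.075, -0.0, -0.0]
[0.0, -0.0225, 0.0017, -0.155, -0.0, -0.0]
[0.0, -0.0339, 0.004, -0.235, 0.0, 0.0]
[0.0, -0.0451, 0.0072, -0.315, 0.0, 0.0]
[0.0, -0.056, 0.0112, -0.395, 0.0, 0.0]
[0.0, -0.0666, 0.0161, -0.475, -0.0, -0.0]
[0.0, -0.0717, 0.0189, -0.515, 0.0, -0.0]
```

View pics/d.png

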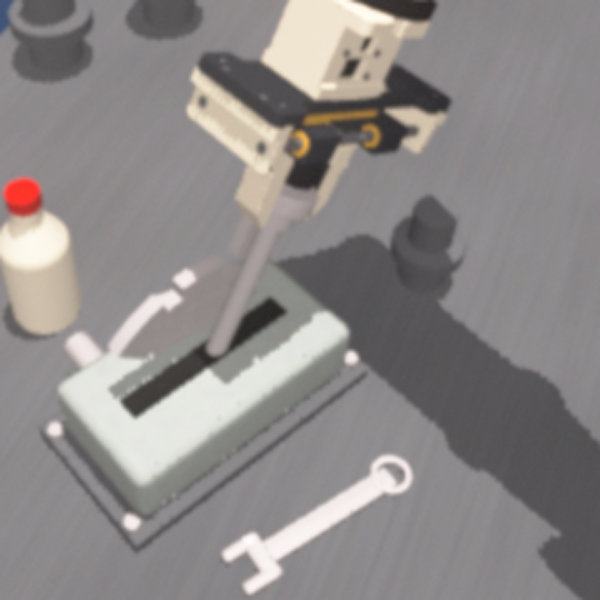

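The view shows the gripper on the ring at about (290,205), the lever clear, and about 8 N of pull, which matches the spring. I swing over the wall along the arc.

>>> jog_arm(
  motion=[
    [[0, -0.0055, 0, -0.037, 0, 0, 1], [0, -0.011, 0.0004, -0.075, 0, 0, 1], [0, -0.0165, 0.001, -0.115, 0, 0, 1], [0, -0.0225, 0.0017, -0.155, 0, 0, 1], [0, -0.0282, 0.0028, -0.195, 0, 0, 1], [0, -0.0339, 0.004, -0.235, 0, 0, 1], [0, -0.0339, 0.004, -0.235, 0, 0, 1]],
  ],
)

```text
clock: 4.83
position: [0.5588, -0.0699, 0.1926]
ee_rot: [-2.852, 0.623, -0.074]
force: [2.9, -2.8, -8.6]
width: 0.468
gripper_force: 40.0
```

```bash
python3 -c "
from h import *
where()"
```

```text
t 4.8333 th pos -0.2133963796471937 tilt -0.22748611361319493 dist 0.1458747194963879 y 0.0001383425790517298 F [ 2.91227711 -2.7504122  -8.6202935 ] w 0.4683268320804479 39.99912142753601
```

>>> jog_arm(
  motion=[
    [[0, -0.0051, 0.0001, -0.035, 0, 0, 1], [0, -0.0102, 0.0004, -0.07, 0, 0, 1], [0, -0.0153, 0.0008, -0.105, 0, 0, 1], [0, -0.0203, 0.0014, -0.14, 0, 0, 1], [0, -0.0254, 0.0022, -0.175, 0, 0, 1], [0, -0.0304, 0.0032, -0.21, 0, 0, 1], [0, -0.0354, 0.0044, -0.245, 0, 0, 1], [0, -0.0389, 0.0053, -0.27, 0, 0, 1], [0, -0.0389, 0.0053, -0.27, 0, 0, 1], [0, -0.0389, 0.0053, -0.27, 0, 0, 1]],
  ],
)

```text
clock: 5.67
position: [0.5747, -0.036, 0.1955]
ee_rot: [3.031, -0.667, -0.013]
force: [4.5, 0.4, -8.3]
width: 0.47
gripper_force: 40.0
```

```bash
python3 -c "
from h import *
where()"
```

```text
t 5.6667 th pos 0.04487245286397463 tilt 0.03934501773133464 dist 0.1456854158919759 y 0.00010503053902831969 F [ 4.47664475  0.43036361 -8.29727811] w 0.47047875665055305 39.998400807380676
```

>>> jog_arm(
  motion=[
    [[0, 0, 0.001, 0, 0, 0, 1], [0, 0, 0.002, 0, 0, 0, 1], [0, 0, 0.002, 0, 0, 0, -0.3], [0, 0, 0.002, 0, 0, 0, -0.3], [0, 0, 0.002, 0, 0, 0, -0.3], [0, 0, 0.002, 0, 0, 0, -0.3], [0, 0, 0.002, 0, 0, 0, -0.3], [0, 0, 0.002, 0, 0, 0, -0.3], [0, 0, 0.002, 0, 0, 0, -0.3]],
  ],
)

```text
clock: 6.42
position: [0.5746, -0.0356, 0.1945]
ee_rot: [3.03, -0.667, -0.011]
force: [-1.0, 0.1, 0.3]
width: 0.65
gripper_force: 0.0
```

```bash
python3 -c "
from h import *
where(); print(rel(.045,.178))"
```

```text
t 6.4167 th pos 0.04736507044924335 tilt 0.03955619535384394 dist 0.14467736280063417 y 0.0003356065283671478 F [-0.95080181  0.05872624  0.279863  ] w 0.6498569207817209 0.0
[0.0004, 0.0002, -0.0333, -0.0054, -0.0014, 0.0026]
```

>>> jog_arm(
  motion=[
    [[0, 0, -0.017, 0, 0, 0, -0.3], [0, 0, -0.034, 0, 0, 0, -0.3], [0, 0, -0.034, 0, 0, 0, -0.3], [0, 0, -0.034, 0, 0, 0, 0.13], [0, 0, -0.034, 0, 0, 0, 0.13], [0, 0, -0.034, 0, 0, 0, 0.13], [0, 0, -0.034, 0, 0, 0, 0.13], [0, 0, -0.034, 0, 0, 0, 0.13], [0, 0, -0.034, 0, 0, 0, 0.13], [0, 0, -0.034, 0, 0, 0, 0.13]],
  ],
  force=10,
)

```text
clock: 7.25
position: [0.5751, -0.0344, 0.2281]
ee_rot: [3.03, -0.667, -0.012]
force: [-0.5, 0.3, -0.3]
width: 0.436
gripper_force: 0.0
```

```bash
python3 -c "
from h import *
where()
s=get_image('side');cv2.imwrite('pics/e.png',cv2.resize(s[130:330,180:380],(600,600),interpolation=2)[...,::-1].copy())"
```

```text
t 7.25 th pos 0.04572492849370827 tilt 0.039835239885606895 dist 0.17831374289182989 y 0.00042223965976465007 F [-0.4994833   0.32294583 -0.27143713] w 0.43589468579617807 0.0
```

View pics/e.png

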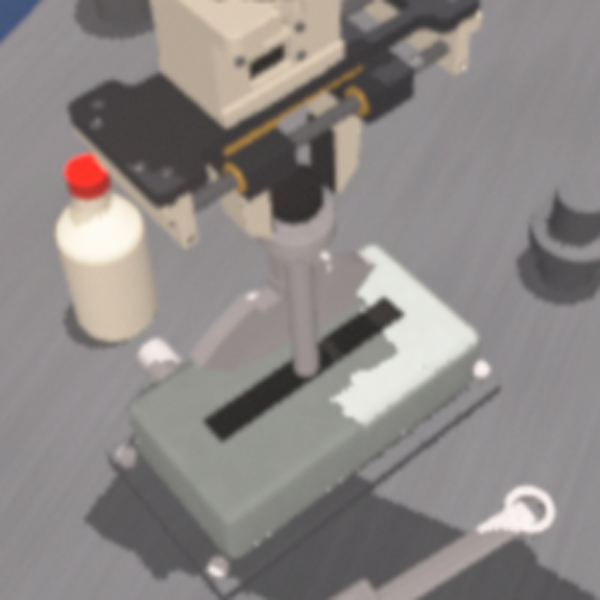

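Picture: the collar at (300,225) sits just under the knob, so it is resting on the land, and the fingers straddle the knob at (297,190). I now push by the knob.

>>> jog_arm(
  motion=[
    [[0, -0.0036, 0, -0.02, 0, 0, 0.13], [0, -0.0071, 0.0001, -0.04, 0, 0, 0.13], [0, -0.0107, 0.0003, -0.06, 0, 0, 0.13], [0, -0.0142, 0.0006, -0.08, 0, 0, 0.13], [0, -0.0178, 0.0009, -0.1, 0, 0, 0.13], [0, -0.0204, 0.0012, -0.115, 0, 0, 0.13], [0, -0.0204, 0.0012, -0.115, 0, 0, 0.13]],
  ],
)

```text
clock: 7.88
position: [0.5844, -0.014, 0.2261]
ee_rot: [2.92, -0.639, -0.048]
force: [0.2, -0.8, 1.6]
width: 0.437
gripper_force: 0.5
```

```bash
python3 -c "
from h import *
where()"
```

```text
t 7.8833 th pos 0.17214938067570418 tilt 0.15537180214665708 dist 0.17872245063207493 y 0.000613162810512595 F [ 0.219263   -0.83669041  1.59606514] w 0.4369748109012373 0.49362407997250557
```

>>> jog_arm(
  motion=[
    [[0, -0.0018, 0, -0.01, 0, 0, 0.13], [0, -0.0036, 0, -0.02, 0, 0, 0.13], [0, -0.0053, 0.0001, -0.03, 0, 0, 0.13], [0, -0.0053, 0.0001, -0.03, 0, 0, 0.13]],
  ],
)

```text
clock: 8.22
position: [0.5859, -0.0103, 0.2251]
ee_rot: [2.891, -0.635, -0.058]
force: [0.4, 0.3, -1.0]
width: 0.438
gripper_force: 0.0
```

```bash
python3 -c "
from h import *
where()"
```

```text
t 8.2167 th pos 0.19532207771157453 tilt 0.1849502090314796 dist 0.17847982685516886 y 0.0007479352103623854 F [ 0.41259992  0.29130269 -0.95641436] w 0.437782533615098 0.0
```

>>> jog_arm(
  motion=[
    [[0, -0.0018, 0, -0.01, 0, 0, 0.13], [0, -0.0036, 0, -0.02, 0, 0, 0.13], [0, -0.0053, 0.0001, -0.03, 0, 0, 0.13]],
  ],
)

```text
clock: 8.47
position: [0.588, -0.0063, 0.2243]
ee_rot: [2.862, -0.63, -0.067]
force: [-0.9, -2.5, 1.6]
width: 0.431
gripper_force: 1.1
```

>>> jog_arm(
  motion=[
    [[0, -0.0018, 0, -0.01, 0, 0, 0.13], [0, -0.0036, 0, -0.02, 0, 0, 0.13], [0, -0.0053, 0.0001, -0.03, 0, 0, 0.13]],
  ],
)

```text
clock: 8.72
position: [0.59, -0.0023, 0.2232]
ee_rot: [2.831, -0.624, -0.076]
force: [-3.2, -5.6, 4.1]
width: 0.432
gripper_force: 4.0
```

```bash
python3 -c "
from h import *
where()"
```

```text
t 8.7167 th pos 0.24669520179124987 tilt 0.2468905387911038 dist 0.17859664259892588 y 0.0004898772840994207 F [-3.19039073 -5.56331141  4.10907343] w 0.43207437310154306 4.02791753411293
```

>>> jog_arm(
  motion=[
    [[0, -0.0018, 0, -0.01, 0, 0, 0.13], [0, -0.0036, 0, -0.02, 0, 0, 0.13], [0, -0.0036, 0, -0.02, 0, 0, 0.13]],
  ],
)

```text
clock: 8.97
position: [0.5903, -0.0017, 0.2226]
ee_rot: [2.807, -0.621, -0.085]
force: [-6.4, -8.9, 6.3]
width: 0.434
gripper_force: 6.3
```

```bash
python3 -c "
from h import *
where()
s=get_image('side');cv2.imwrite('pics/f.png',cv2.resize(s[130:330,180:380],(600,600),interpolation=2)[...,::-1].copy())"
```

```text
t 8.9667 th pos 0.25130554386678405 tilt 0.27157514065324107 dist 0.17815194528432765 y 0.0004494339194173573 F [-6.36147838 -8.85662758  6.27303387] w 0.43435593348706814 6.317015290260315
```

View pics/f.png

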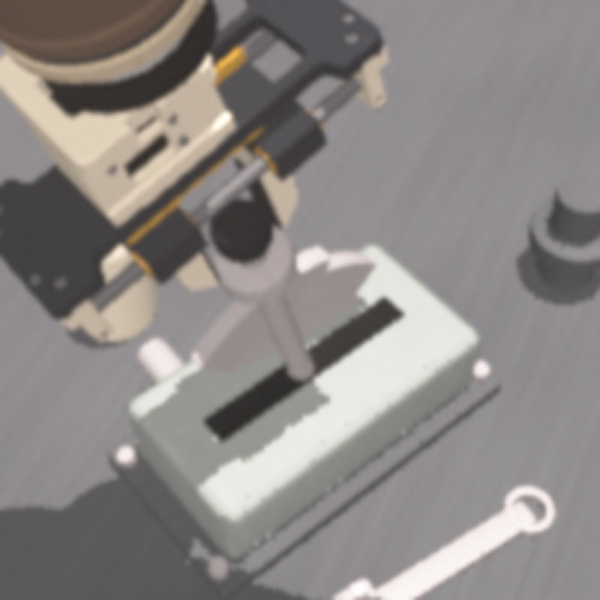

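The lever is blocked at about 0.25, with 11 N and no further motion, so the tongue seems to be in the notch. I back off, open, retreat and check the collar.

>>> jog_arm(
  motion=[
    [[0, 0.003, 0, 0.01, 0, 0, 0.13], [0, 0.006, 0, 0.02, 0, 0, 0.13], [0, 0.006, 0, 0.02, 0, 0, -0.3], [0, 0.006, 0, 0.02, 0, 0, -0.3], [0, 0.006, 0, 0.02, 0, 0, -0.3], [0, 0.006, 0, 0.02, 0, 0, -0.3], [0, 0.006, -0.03, 0.02, 0, 0, -0.3], [0, 0.006, -0.06, 0.02, 0, 0, -0.3], [0, 0.006, -0.1, 0.02, 0, 0, -0.3], [0, 0.006, -0.14, 0.02, 0, 0, -0.3]],
  ],
)

```text
clock: 9.85
position: [0.6041, 0.03, 0.3601]
ee_rot: [2.833, -0.623, -0.077]
force: [1.5, 0.9, 1.2]
width: 0.648
gripper_force: 0.0
```

```bash
python3 -c "
from h import *
where()
s=get_image('side')[170:290,180:300];t=get_image('top')[150:270,220:340]
cv2.imwrite('pics/g.png',np.hstack([cv2.resize(s,(400,400),interpolation=2),cv2.resize(t,(400,400),interpolation=2)])[...,::-1].copy())
p=camera_params('side');T=p['T'];f=210/np.tan(np.radians(p['vertical_fov']/2))
for th in (.22,.25):
  for d in (.195,.186,.177,.161,.153,.145,.1705,.1545):
    q=T[:3,:3].T@(pose(th,d)[0]-T[:3,3]);print(th,d,((np.array([p['cx'],p['cy']])+q[:2]/q[2]*f-[180,170])*400/120).round())
"
```

```text
t 9.85 th pos 0.24891656700581705 tilt 0.24535684246563944 dist 0.3199216685178377 y 0.001310660957542023 F [1.46231418 0.87623493 1.1552853 ] w 0.6477831210691136 0.0
0.22 0.195 [266. 110.]
0.22 0.186 [270. 121.]
0.22 0.177 [274. 131.]
0.22 0.161 [282. 149.]
0.22 0.153 [286. 157.]
0.22 0.145 [289. 165.]
0.22 0.1705 [278. 138.]
0.22 0.1545 [285. 156.]
0.25 0.195 [256. 118.]
0.25 0.186 [261. 128.]
0.25 0.177 [266. 138.]
0.25 0.161 [274. 155.]
0.25 0.153 [278. 163.]
0.25 0.145 [282. 171.]
0.25 0.1705 [269. 145.]
0.25 0.1545 [278. 162.]
```

View pics/g.png

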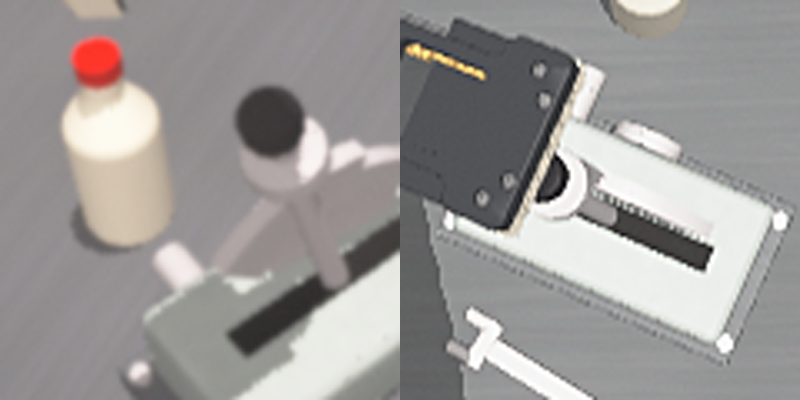

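The knob at (270,122) puts the lever at about 0.22. To judge the collar height I overlay predicted ring outlines.

```bash
python3 -c "
from h import *
s=get_image('side')
p=camera_params('side');T=p['T'];f=210/np.tan(np.radians(p['vertical_fov']/2))
im=cv2.resize(s[185:245,240:300],(600,600),interpolation=2)[...,::-1].copy()
def outl(th,d,r,h):
  P,Rm=pose(th,d);M=Rm.as_matrix();a=np.linspace(0,2*np.pi,60);pts=[]
  for k in(-h/2,h/2):
    W=P+r*np.outer(np.cos(a),M[:,0])+r*np.outer(np.sin(a),M[:,1])+k*M[:,2]
    q=(W-T[:3,3])@T[:3,:3];pts.append(np.array([p['cx'],p['cy']])+q[:,:2]/q[:,2:]*f)
  return cv2.convexHull(((np.vstack(pts)-[240,185]+.5)*10).astype(np.int32))
# fit theta + image shift using knob dark mask
g=im.max(2);m=(g<75).astype(np.uint8);n,l,st,c=cv2.connectedComponentsWithStats(m);i=1+np.argmax(st[1:,4]);print(st[i],c[i])
best=None
for th in np.arange(.15,.3,.005):
  H=outl(th,.186,.016,.018);k=np.zeros_like(m);cv2.fillPoly(k,[H],1);b=(k&(l==i)).sum()/(k|(l==i)).sum()
  if best is None or b>best[0]: best=(b,th,H.reshape(-1,2).mean(0))
print(best);th=best[1]
A=im.copy()
cv2.polylines(A,[outl(th,.186,.016,.018)],1,(255,0,0),1)
cv2.polylines(A,[outl(th,.153,.022,.016)],1,(0,200,0),1)
cv2.polylines(A,[outl(th,.1625,.022,.016)],1,(0,0,255),1)
cv2.imwrite('pics/h.png',A)
"
```

```text
[  117   120   187   194 28403] [210.90726332 216.05953596]
(np.float64(0.6816338285056037), np.float64(0.22000000000000006), array([217.96078431, 217.74509804]))
```

View pics/h.png

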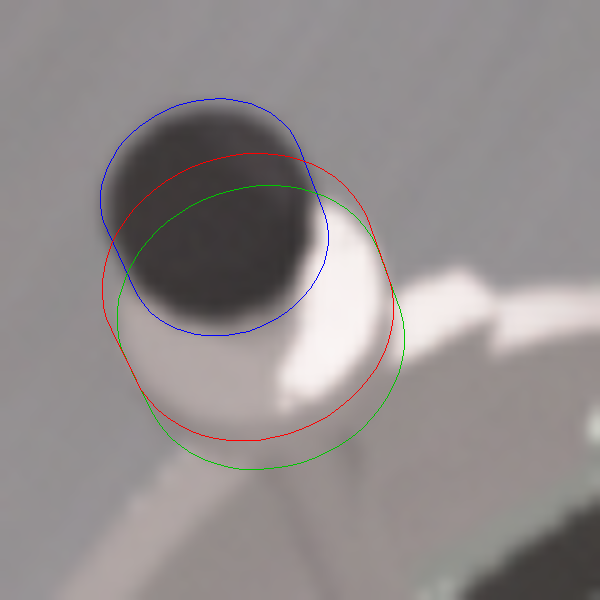

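The ring's lower edge is at about row 427, closer to the raised outline (red) than the lowered one (green), so the collar may still be up. I'll feel for the ring's top with the fingers straddling the knob.

```bash
python3 -c "
from h import *
where();o=observe();print(rel(.222,.21),rel(.222,.176))"
```

```text
t 10.0 th pos 0.2530730174439455 tilt 0.24038040119821835 dist 0.32219342285415764 y -8.333949494503806e-05 F [ 0.60546752 -1.85390756 -0.46213394] w 0.6464944917165045 0.0
[-0.0009, 0.0079, 0.1122, 0.0184, -0.0067, 0.0031] [-0.0011, 0.0073, 0.1462, 0.0184, -0.0067, 0.0031]
```

>>> jog_arm(
  motion=[
    [[-0.001, 0.008, 0.04, 0.018, 0, 0.003, -0.2], [-0.001, 0.008, 0.08, 0.018, 0, 0.003, -0.2], [-0.001, 0.008, 0.112, 0.018, 0, 0.003, -0.2], [-0.001, 0.0075, 0.13, 0.018, 0, 0.003, -0.2], [-0.001, 0.0075, 0.146, 0.018, 0, 0.003, -0.2], [-0.001, 0.0075, 0.146, 0.018, 0, 0.003, 0.15], [-0.001, 0.0075, 0.146, 0.018, 0, 0.003, 0.15], [-0.001, 0.0075, 0.146, 0.018, 0, 0.003, 0.15], [-0.001, 0.0075, 0.146, 0.018, 0, 0.003, 0.15], [-0.001, 0.0075, 0.146, 0.018, 0, 0.003, 0.15]],
  ],
  force=6,
)

```text
clock: 10.83
position: [0.5865, -0.0085, 0.2201]
ee_rot: [2.851, -0.632, -0.067]
force: [-0.1, 0.3, 0.2]
width: 0.428
gripper_force: 0.0
```

```bash
python3 -c "
from h import *
where()"
```

```text
t 10.8333 th pos 0.21106811465016428 tilt 0.2255078181849915 dist 0.173978316578728 y 0.0009654770772587664 F [-0.11393451  0.31612149  0.22920941] w 0.42753644318593637 0.0
```

>>> jog_arm(
  motion=[
    [[0, 0, 0.002, 0, 0, 0, 0.15], [0, 0, 0.004, 0, 0, 0, 0.15], [0, 0, 0.006, 0, 0, 0, 0.15], [0, 0, 0.007, 0, 0, 0, 0.15], [0, 0, 0.007, 0, 0, 0, 0.15]],
  ],
)

```text
clock: 11.25
position: [0.5849, -0.0105, 0.2119]
ee_rot: [2.85, -0.632, -0.07]
force: [-0.3, -0.8, -0.1]
width: 0.425
gripper_force: 0.0
```

```bash
python3 -c "
from h import *
where()"
```

```text
t 11.25 th pos 0.20681129755697478 tilt 0.22707857308397422 dist 0.16547060121796686 y 0.001552323035601988 F [-0.3420794  -0.78232298 -0.11380366] w 0.4246388321237151 0.0
```

>>> jog_arm(
  motion=[
    [[0, 0, 0.002, 0, 0, 0, 0.2], [0, 0, 0.003, 0, 0, 0, 0.2], [0, 0, 0.004, 0, 0, 0, 0.2], [0, 0, 0.005, 0, 0, 0, 0.2], [0, 0, 0.006, 0, 0, 0, 0.2]],
  ],
)

```text
clock: 11.67
position: [0.5851, -0.0111, 0.208]
ee_rot: [2.851, -0.632, -0.067]
force: [-5.1, 3.1, 20.4]
width: 0.398
gripper_force: 9.8
```

```bash
python3 -c "
from h import *
where()"
```

```text
t 11.6667 th pos 0.20894921328923097 tilt 0.22538581940750593 dist 0.16151119887309198 y 0.001149190819466489 F [-5.0502337   3.07543869 20.43041427] w 0.39841152665068613 9.793375013396144
```

The tips meet the ring's top at 161.5 mm, with a hard 20 N stop. That is where the top of a fully lowered collar should be, so the collar is down. I release and retreat.

>>> jog_arm(
  motion=[
    [[0, 0, -0.005, 0, 0, 0, 0.2], [0, 0, -0.006, 0, 0, 0, -0.4], [0, 0, -0.006, 0, 0, 0, -0.4], [0, 0, -0.006, 0, 0, 0, -0.4], [0, 0, -0.006, 0, 0, 0, -0.4], [0, 0, -0.03, 0, 0, 0, -0.4], [0, 0, -0.06, 0, 0, 0, -0.4], [0, 0, -0.1, 0, 0, 0, -0.4], [0, 0, -0.14, 0, 0, 0, -0.4], [0, 0, -0.14, 0, 0, 0, -0.4]],
  ],
)

```text
clock: 12.5
position: [0.6006, 0.0191, 0.3501]
ee_rot: [2.855, -0.632, -0.055]
force: [0.5, 0.4, -0.4]
width: 0.699
gripper_force: 0.0
```

```bash
python3 -c "
from h import *
where()
s=get_image('side')
cv2.imwrite('pics/i.png',cv2.resize(s[170:290,180:340],(800,600),interpolation=2)[...,::-1].copy())"
```

```text
t 12.5 th pos 0.2210689768639455 tilt 0.21959165156734872 dist 0.307599937190789 y -9.826772137436213e-05 F [ 0.48224394  0.36705429 -0.37001876] w 0.6991413037345697 0.0
```

View pics/i.png

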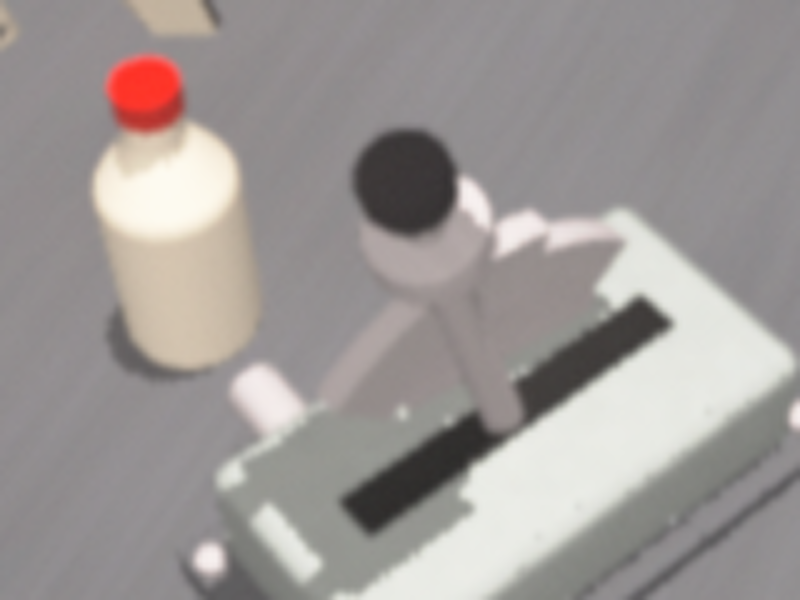

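Final view: nothing touches the lever, the knob is at (405,182), the ring at (425,245) just below it, and the bottle is in place. I hand in.

```bash
python3 -c "
from cell import *
print(sign_off())"
```

```text
the job is handed in; nothing more can be done
None
```

I handed the job in at about 12.6 s with the lever stopped in the reverse notch at about 0.22 rad and the gripper clear of everything. My evidence that the collar is fully down is touch: the fingertips met its top at 161.5 mm against a hard 20 N stop. The camera overlay looked more like a raised collar, and the sign-off returned no verdict. The bottle was still in place in the last picture; I did not re-measure the tool holder or wrench.

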